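Close the lamp bay of a microscope light source with its quarter-turn stud

TASK

The lamp of the microscope light source has been changed: put the loose cover back over the open lamp bay, pushing the edge by its vent slots fully home under the steel lip, then press the red wing-head stud down until you feel it bottom and, keeping it down, turn it a quarter turn clockwise until it catches and stays down by itself. Be gentle: do not force the cover or the stud against the light source, and leave the old lamp, tip box, jar and bottle where they are.

Things in the scene. Friction and masses are not known exactly. Their poses are not given: they have to be found in the camera images.
- light_source: Fixed white box, 240 (x) x 190 (y) x 125 mm high, grey panel towards -x. Origin: centre of its footprint on the bench. In its flat top deck, 125 mm up, is the open lamp bay, x = -52 to +44 mm, y = -36.5 to +36.5 mm. Cover, lip and receptacle are light sheet metal: forces on the box above 35 N in all bend them.
- lip (a point): Middle of the free edge of the steel lip beyond the bay, at the deck's height: light source x = +50, y = 0 mm. The lip, 84 mm wide along y and 9 mm high, leaves a 6 mm high gap over the deck, 8 mm deep in +x, to its stop web at x = +58 mm. Axes those of the light source.
- seat (a point): Where the cover's origin must finally lie, with axes parallel: light source x = 0, y = 0, 10 mm below the deck's top. Fitting: lower the cover onto the deck with its origin about 14 mm (8 to 18) short of this in the light source's -x, so that its far edge clears the lip, then slide it +x till it meets the web; pushing with 5 N is enough. Light source's axes.
- slot (a point): Point on the deck's top level right above the slot of the stud's receptacle: light source x = -30, y = 0 mm. The slot, 8 (x) x 27 mm (y) in a 3 mm plate, lies 7 to 13 mm below: the receptacle's height is adjustable and set differently every time, so find its floor by feel. Under the plate, 52 degrees clockwise from the slot, are 2 mm humps; past them is the catch, at 90 degrees.
- cover: Loose grey sheet cover, 0.2 to 0.28 kg with stud, 116 (x) x 92 (y) x 3 mm, on two ribs 10 mm high (y = +-33 mm, x = -30 to +40 mm) with 2 mm play each side in the bay. Origin: centre of the sheet in plan, level with the ribs' feet; sheet 10 to 13 mm above it. The far edge, x = +58 mm, by the black vent slots, goes under the lip. The stud is at x = -30, y = 0 mm, to carry it by.
- wing (a point): Centre of the stud's red wing, an upright plate 9 mm thick (its x), 30 mm long (its y), 18 mm high, gripped across its thickness. Sprung up, this point is 43 mm above the cover's origin. Under the wing is a hub, 12 mm across and 3 mm high, its foot then 18 mm above the sheet; pressing can bring it almost down to the sheet, so keep fingertips above the hub.
- stud_slide (a joint): How far the stud is pressed in, m; 0 sprung up. Spring: 4 N at 0, plus 0.2 N per mm. Its cross lug (22 x 4 x 4 mm, along the wing) passes through the slot, then meets the receptacle's hard floor at 0.0111 to 0.0171 (6.2 to 7.4 N, then force rises by some 15 N per mm). Within 0.5 mm of the floor it turns freely; higher up it jams on the humps. Caught, it rests 2.6 mm above the floor.
- stud_head (a joint): Turn of the stud, rad, clockwise seen from above: 0 unlocked (wing along the cover's y, lug in line with the slot; within 0.12 at the start), 1.57 locked (wing along the cover's x). Limits -0.2 and 1.75. In the slot it cannot turn until the lug is through the plate.
- old_lamp: The burnt-out reflector lamp, 50 mm across, 42 mm high, lying face down on the bench, leave alone. Origin: centre of its underside.
- tip_box: Blue pipette-tip box, 87 x 122 x 74 mm, leave alone. Origin: centre of its underside.
- jar: White jar, 60 mm across, 70 mm high, leave alone. Origin: centre of its underside.
- reagent: Amber bottle, 66 mm across, 150 mm high, leave alone. Origin: centre of its underside.
Not all that is in view belongs to the job. What is shaped like the cover but green or yellow is not meant.

How it is judged (in metres and radians):
On the way, in this order (a step that is already met when the one before it is completed fails the run):
1. the cover lies flat in place over the lamp bay, its far edge home under the lip, the stud not yet pressed down (x of cover in the frame of seat above -0.003 m and horizontal distance between cover and seat below 0.004 m and z of cover in the frame of seat below 0.003 m and value of joint stud_slide below 0.006 m), for 0.1 s.
2. the stud is pressed down at least 8 mm with the cover in place (value of joint stud_slide above 0.008 m and horizontal distance between cover and seat below 0.004 m), for 0.05 s.
At the end, for the whole second after the job is handed in: The cover lies flat on the deck over the bay, within 4 mm of the seat in plan (no more than 3 mm short of the stop), 2 mm in height and 0.07 rad, at rest; the stud is turned at least 1.3 rad clockwise and caught: it stays down by itself, pressed in 7 to 15.5 mm (x of cover in the frame of seat above -0.003 m and horizontal distance between cover and seat below 0.004 m and z of cover in the frame of seat between -0.002 and 0.002 m and angle between the x axis of cover and the x axis of seat, either way round below 0.07 rad and value of joint stud_head above 1.3 rad and value of joint stud_slide between 0.007 and 0.0155 m and linear speed of cover below 0.02 m/s); the robot touches nothing.
It fails at once if the cover or its stud is forced against the light source with more than 35 N (contact force between cover and light_source above 35 N).
It fails at once if the fingers or arm push on the light source with more than 35 N (contact force between any of the fingers, the arm and light_source above 35 N).
It fails at once if a bystander is moved more than 20 mm (distance of any of old_lamp, tip_box, jar, reagent from where it was at the start of the episode above 0.02 m).
It also fails if it takes over 64 s, if anything falls off the work surface, if the arm or the gripper's body presses on something with over 40 N, if the wrist force passes 120 N, or if a joint passes its speed limit or range.

ROBOT

A 6-joint arm with a two-finger parallel gripper is mounted at the origin on the work surface. World frame = base frame: x ahead of the robot, y to its left, z up, the work surface at z = 0. Lengths are in m, angles in degrees, forces in N, time in s.
With the tool pointing down it reaches from about 0.35 to 0.875 m from the base axis. Payload 4.2 kg.
Tool frame: the origin (TCP) lies on the front face of the gripper's body, between the roots of the fingers; the fingertips stand 70 mm ahead of it and the grasp point (between the pads) lies 51 mm ahead of it (r.nose_length is the distance from the TCP to the fingertips, in m); z points along the fingers, y is the direction in which the jaws open and shut (so a half turn about z gives the same grasp; the last joint's range is limited). The gripper opens to 87 mm and grips with 3 to 60 N. Pads are 19 mm wide; open, the fingers measure 117 mm over their backs; the gripper's body (75 mm by 190 mm) begins 51 mm behind the grasp point.
Start: joints at [-56.688, 22.042, 0.453, 0, -68.411, -14.817], TCP at [0.198, -0.593, 0.292] pointing down, gripper open.
Joint ranges: [-179.83, 179.83], [-69.29, 118.12], [-61.27, 80.66], [-181.25, 117.63], [-171.15, -9.14], [-177.46, 177.46]. Speed limits (degrees/s): [159.86, 159.86, 180, 180, 180, 180].

INTERFACE

Orientations are given as a 3x3 rotation matrix whose columns are the frame's x, y, z axes.
In Python, from station import telemetry, capture, order, r gives the robot as it stands.
- The arm moves only by the tool drive_tool, never from a script. Its argument "series" is a list of rows, each a list of 4 numbers: the shift along the tool's x, y, z as a fraction of full scale, then the turn about the tool's z as a fraction of full scale. In form: [[dx, dy, dz, turn], ...]. A call has 1 to 10 rows; each row is the pose to reach, as a shift and turn from the pose commanded when the call began, along the tool's axes at that moment; what a row does not reach only later rows make up. Full scale, the value 1, is 0.12 m for a shift and 2 rad for a turn. A row lasts 1/8 s, in which the tool goes at most 62.5 mm and 10.7 degrees, less where a joint would pass 70% of its speed; a pose out of reach is approached as far as the arm can. A call with a number of a shift or a turn outside -1 to 1 is refused whole. A call with a gripper value outside its range is refused whole. "fingers" is the finger opening in mm, from 0 to 87, set as the call begins (left out, the last holds). The fingers move at their own pace and stop on an object; the grip force is fixed at half the most. Time passes only in rows, so rows that repeat a pose let the fingers close. It gives the time, the measured TCP pose, the force and the opening at its end, in the units of the state.
- telemetry.sense(): the state, without advancing time (a new reading comes with each control period).
- capture(name): name is "scene" or "top" or "wrist"; returns a dict with "color" (480x640x3 uint8, blue, green, red), "fx", "fy", "cx", "cy" (pixels), "k1" (the pictures are not rectified: a ray, as slopes to the right and down, at radius r is drawn at 1 + k1 r^2 times it, then the intrinsics apply), "eye" and "attitude" of the camera in the world; the wrist camera has in their place "mount" (4x4, takes a point from camera to tool coordinates, whose origin is the TCP and whose axes are the flange's). Camera axes: x right, y up, looking along -z (the intrinsics and any distortion apply to the point x, -y, -z); pixel columns grow to the right and rows downward; lengths in m; the calibration is good to about 2 mm. A picture is of the moment at which its call begins: read the wrist's pose just before it. There is no depth.
- order.finish_job(): hands the job in, once; it reports no verdict.
The state is a dict: "time_s": time; "joints": joint angles; "joint_velocities": joint speeds; "effort": joint torques, N m; "tcp_pos": TCP position; "ee_rot": TCP orientation; "wrist_force": force on the tool from outside, world axes, zero at the start; "moment": the same for the moment, N m; "gripper_width": opening from 0.0 (shut) to 1.0 (fully open).
Only numpy, scipy, OpenCV 4.12 (cv2) and the standard library are available. Lean on these libraries where they do the work, as an engineer would, in place of code of your own. Each camera call takes 0.05 s, during which the arm holds its last target. There are 200 camera calls.

## Working session

There is one attempt and no reset: what is moved stays moved. The work goes in short steps, Python scripts to look and compute and a tool call to move; the robot and the scene stay as the last step left them, time stands still between calls to the robot, and variables do not carry over. Pictures are saved under pics/ and viewed, about 8 in all and at most 12, crops included, and the job is handed in when it is done.

Besides the shell and the picture viewer there is one more tool, called after "Emit:" as name(argument=value, ...) on one line, values as JSON. drive_tool: Moves the arm, as the interface text tells. Shift numbers are shares of 0.12 m and turn numbers shares of 2 rad, none past 1 either way. Its arguments: {"type":"object","properties":{"series":{"type":"array","items":{"type":"array","items":{"type":"number","minimum":-1,"maximum":1}}},"fingers":{"type":"number"}},"required":["series"]}

```bash
ls; mkdir -p pics
python3 - <<'E'
from station import telemetry, capture
import cv2
s=telemetry.sense();print(s)
for n in("scene","top"):
    c=capture(n);cv2.imwrite(f"pics/{n}0.png",c["color"]);print({k:v for k,v in c.items() if k!="color"})
E
```

```text
pics
{'time_s': 0.0, 'joints': array([-5.66886197e+01,  2.20905789e+01,  3.77337011e-01, -2.89625115e-02,
       -6.84116488e+01, -1.48168211e+01]), 'joint_velocities': array([-0.00799604, -0.03939496,  0.05442778,  0.00047532, -0.06208423,
       -0.00598153]), 'effort': array([ 5.73046927e-04, -3.90663350e+01,  1.87407804e+01,  4.21986982e+00,
        1.11073803e-02, -1.76455023e-04]), 'tcp_pos': array([ 0.19813169, -0.59226808,  0.29114475]), 'ee_rot': array([[-9.48412885e-01, -3.17036833e-01, -8.04266452e-04],
       [-3.17037836e-01,  9.48410610e-01,  2.07971409e-03],
       [ 1.03428867e-04,  2.22741054e-03, -9.99997514e-01]]), 'wrist_force': array([-1.03676609, -0.6877784 ,  0.5057536 ]), 'moment': array([ 0.00742177, -0.00174521, -0.01374347]), 'gripper_width': 1.0036162911664035}
{'fx': 501.5834413649782, 'fy': 501.5834413649782, 'cx': 323.2026902550016, 'cy': 241.37348535533906, 'k1': -0.07093414776945092, 'eye': array([0.97445072, 0.44589546, 0.94901047]), 'attitude': array([[-0.75581599, -0.5311304 ,  0.38293953],
       [ 0.65456578, -0.6279786 ,  0.42093528],
       [ 0.0169063 ,  0.56880873,  0.82229606]])}
{'fx': 511.75929892354185, 'fy': 511.75929892354185, 'cx': 323.90410010237076, 'cy': 238.27140455883017, 'k1': 0.011192234098435117, 'eye': array([ 0.44881175, -0.01692448,  1.30906967]), 'attitude': array([[ 0.01746761,  0.99396731, -0.10827684],
       [-0.99982993,  0.0167238 , -0.00777381],
       [-0.00591611,  0.10839421,  0.99409039]])}
```

View pics/top0.png

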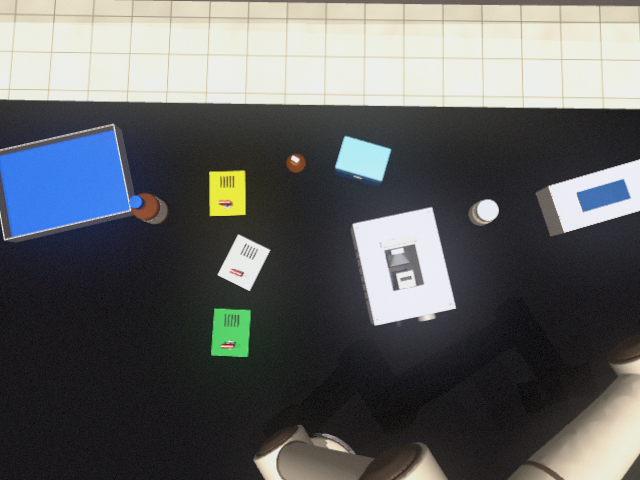

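View pics/scene0.png

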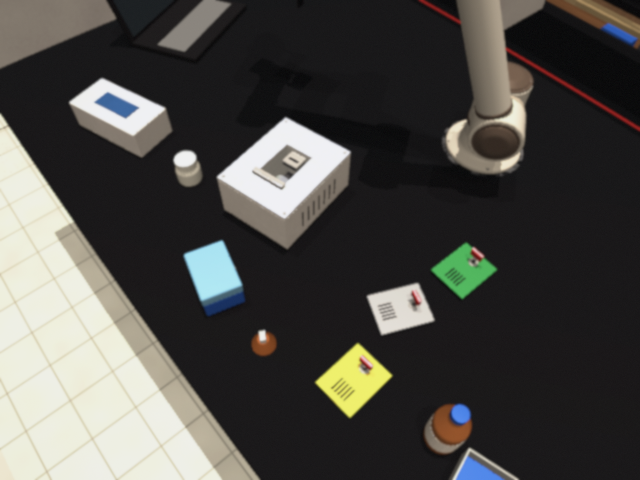

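The top view shows the grey cover at about (244,262), with its slots at the upper right (249,251) and its stud at (237,272). The light source is at (403,265) with its lip at (398,243). The scene view agrees: cover (400,308), box (285,180), lip (268,178).

```bash
cat > h.py <<'E'
import numpy as np, cv2
from station import telemetry, capture
def cam(c,s=None):
    if "eye" in c: return np.array(c["attitude"]),np.array(c["eye"])
    M=np.array(c["mount"]);R=np.array(s["ee_rot"]);return R@M[:3,:3],R@M[:3,3]+s["tcp_pos"]
def K(c): return np.array([[c["fx"],0,c["cx"]],[0,c["fy"],c["cy"]],[0,0,1.]]),np.array([c["k1"],0,0,0.])
def toplane(c,px,z,s=None):
    A,e=cam(c,s);k,d=K(c)
    u=cv2.undistortPoints(np.float64(px).reshape(-1,1,2),k,d)[:,0]
    v=np.c_[u[:,0],-u[:,1],-np.ones(len(u))]@A.T
    return e+v*((z-e[2])/v[:,2])[:,None]
def proj(c,P,s=None):
    A,e=cam(c,s);k,d=K(c);q=(np.atleast_2d(P)-e)@A*[1,-1,-1]
    return cv2.projectPoints(q,np.zeros(3),np.zeros(3),k,d)[0][:,0]
def rect(c,mask,z,seed,s=None):
    n,l=cv2.connectedComponents(mask.astype(np.uint8)); i=l[seed[1],seed[0]]
    m=(l==i).astype(np.uint8)
    ct=max(cv2.findContours(m,cv2.RETR_EXTERNAL,cv2.CHAIN_APPROX_NONE)[0],key=len)
    w=toplane(c,ct[:,0],z,s)[:,:2]
    return cv2.minAreaRect((w*1000).astype(np.float32)),i
E
cat > a.py <<'E'
from h import *
for n,sc,sl in(("top",(247,272),(370,235)),("scene",(400,300),(285,215))):
    c=capture(n);g=c["color"].astype(int);mn=g.min(2)
    print(n,g[sc[1],sc[0]],g[sl[1],sl[0]])
    for t in (90,120,150):
        print(t,"cover",rect(c,(mn>t),.0130,sc))
    for t in(150,180,200,215,230):
        print(t,"box",rect(c,(mn>t),.125,sl))
    # red blobs
    b,gg,r=g[...,0],g[...,1],g[...,2]
    m=((r>90)&(r>1.7*gg)&(r>1.7*b)).astype(np.uint8)
    _,_,st,ce=cv2.connectedComponentsWithStats(m)
    for a,p in zip(st[1:],ce[1:]):
        if np.hypot(*(p-sc))<50: print("red",a[4],p,toplane(c,p,.043)[0])
E
python3 a.py
```

```text
top [235 235 234] [243 236 234]
90 cover (((526.2693481445312, 195.8219451904297), (94.11152648925781, 117.64431762695312), 65.43372344970703), np.int32(31))
120 cover (((526.2075805664062, 195.9710235595703), (92.99347686767578, 116.06913757324219), 64.68640899658203), np.int32(14))
150 cover (((525.917724609375, 196.4010009765625), (91.7989501953125, 115.57843780517578), 65.03729248046875), np.int32(33))
150 box (((512.2410888671875, -193.34848022460938), (252.405029296875, 191.72918701171875), 12.844182014465332), np.int32(28))
180 box (((512.0885009765625, -193.76583862304688), (251.00784301757812, 190.43455505371094), 12.860220909118652), np.int32(70))
200 box (((511.8170166015625, -193.318603515625), (250.67750549316406, 189.44166564941406), 12.860220909118652), np.int32(195))
215 box (((512.0517578125, -193.31973266601562), (250.15618896484375, 187.46990966796875), 12.8131685256958), np.int32(111))
230 box (((517.89599609375, -192.41259765625), (237.3954620361328, 185.917724609375), 12.813894271850586), np.int32(307))
red 11 [236.81818182 271.27272727] [0.50101088 0.20686712 0
[... 578 characters left out ...]
2(19))
150 box (((518.6201171875, -190.53512573242188), (243.97555541992188, 194.5510711669922), 12.91474723815918), np.int32(4))
180 box (((518.43798828125, -190.55181884765625), (241.12109375, 191.26512145996094), 12.886786460876465), np.int32(4))
200 box (((518.5828857421875, -191.09706115722656), (239.3416748046875, 189.23553466796875), 12.875689506530762), np.int32(4))
215 box (((518.4735717773438, -190.969970703125), (237.59095764160156, 187.08132934570312), 12.752899169921875), np.int32(3))
230 box (((518.5938720703125, -190.70016479492188), (234.29917907714844, 185.22613525390625), 12.830950736999512), np.int32(2))
red 29 [414.96551724 298.13793103] [0.5014808  0.21063908 0.043     ]
```

Both cameras agree. The cover is at (0.526, 0.197) with yaw −25°, and the box is at (0.5185, −0.191) with yaw 12.9°; the measured sizes match those given. I'm moving above the stud now.

Emit:
drive_tool(series=[[-0.375,0.462,0,0],[-0.75,0.924,0,0],[-0.75,0.924,0,0]])

```text
time_s: 0.57
tcp_pos: [0.2488, -0.4564, 0.2925]
ee_rot: [[-0.948, -0.32, 0.0], [-0.32, 0.948, 0.0], [-0.0, 0.0, -1.0]]
wrist_force: [-0.1, -0.3, 0.9]
gripper_width: 1.001
```

Emit:
drive_tool(series=[[-0.375,0.462,0,0],[-0.75,0.924,0,0],[-0.75,0.924,0,0]])

```text
time_s: 0.95
tcp_pos: [0.2992, -0.3233, 0.2926]
ee_rot: [[-0.947, -0.32, 0.001], [-0.32, 0.947, -0.0], [-0.001, -0.001, -1.0]]
wrist_force: [0.9, -0.5, -0.2]
gripper_width: 0.998
```

Emit:
drive_tool(series=[[-0.375,0.462,0,0],[-0.75,0.924,0,0],[-0.75,0.924,0,0]])

```text
time_s: 1.32
tcp_pos: [0.3498, -0.1894, 0.2927]
ee_rot: [[-0.947, -0.321, 0.001], [-0.321, 0.947, -0.0], [-0.001, -0.0, -1.0]]
wrist_force: [-0.3, 0.1, 0.3]
gripper_width: 1.004
```

Emit:
drive_tool(series=[[-0.375,0.462,0,0],[-0.75,0.924,0,0],[-0.75,0.924,0,0]])

```text
time_s: 1.7
tcp_pos: [0.4003, -0.0554, 0.2926]
ee_rot: [[-0.947, -0.321, 0.001], [-0.321, 0.947, 0.0], [-0.001, -0.0, -1.0]]
wrist_force: [-0.4, -1.0, -0.5]
gripper_width: 1.001
```

Emit:
drive_tool(series=[[-0.375,0.462,0,0],[-0.75,0.924,0,0],[-0.75,0.924,0,0]])

```text
time_s: 2.08
tcp_pos: [0.4506, 0.0785, 0.2922]
ee_rot: [[-0.947, -0.32, 0.001], [-0.32, 0.947, -0.0], [-0.001, -0.0, -1.0]]
wrist_force: [-0.3, -0.0, -0.3]
gripper_width: 1.002
```

Emit:
drive_tool(series=[[-0.375,0.462,0,-0.09],[-0.75,0.924,0,-0.18],[-0.75,0.924,0,-0.27],[-0.75,0.924,0,-0.36],[-0.75,0.924,0,-0.406],[-0.75,0.924,0,-0.406]])

```text
time_s: 2.82
tcp_pos: [0.4996, 0.2089, 0.292]
ee_rot: [[-0.424, -0.906, -0.0], [-0.906, 0.424, -0.0], [0.001, 0.0, -1.0]]
wrist_force: [0.8, 0.3, 0.8]
gripper_width: 1.001
```

Run:
```python
from h import *
s=telemetry.sense();c=capture("wrist");im=c["color"];print(np.round(c["mount"],3),c["fx"],s["joints"].round(1))
a=np.deg2rad(-25);x=np.array([np.cos(a),np.sin(a),0]);y=np.array([-x[1],x[0],0])
o=np.array([.526,.197,0])
w=o-.03*x+[0,0,.052]
P=[w+sx*.0045*x+sy*.015*y for sx in(-1,1) for sy in(-1,1)]+[o+[0,0,.013]+sx*.058*x+sy*.046*y for sx in(-1,1) for sy in(-1,1)]
for p in proj(c,P,s): cv2.circle(im,tuple(int(v) for v in p.round()),2,(0,255,0),-1)
cv2.imwrite("pics/w1.png",im)
```

```text
[[-0.     0.969  0.247  0.067]
 [ 1.     0.    -0.001 -0.   ]
 [-0.001  0.247 -0.969 -0.092]
 [ 0.     0.     0.     1.   ]] 355.97594654436483 [ 39.9  13.9 -11.3   0.  -64.8 -65. ]
```

View pics/w1.png

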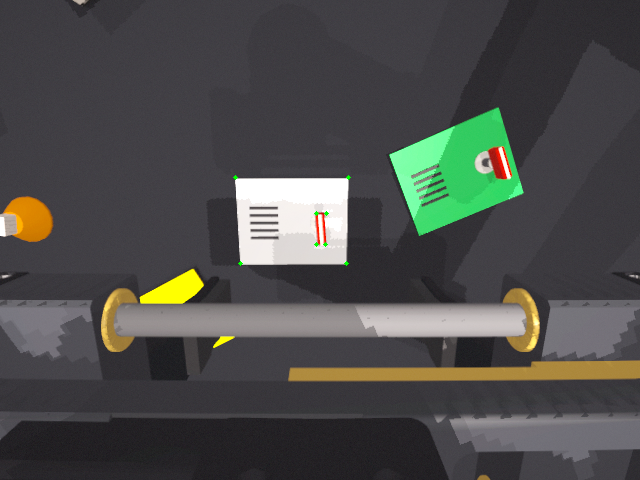

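The wrist view confirms this. The projected model (cover corners (236,178) to (347,264), wing at (321,229)) lies on the real cover and its wing. I'm descending so the fingertips stop just above the hub.

Emit:
drive_tool(series=[[0,0,0.5,0],[0,0,1,0],[0,0,1,0]], fingers=50)

```text
time_s: 3.25
tcp_pos: [0.4972, 0.2074, 0.1683]
ee_rot: [[-0.424, -0.905, -0.009], [-0.905, 0.424, -0.007], [0.01, 0.005, -1.0]]
wrist_force: [-0.1, -0.2, 1.8]
gripper_width: 0.744
```

Emit:
drive_tool(series=[[0,0,0.25,0],[0,0,0.54,0],[0,0,0.54,0],[0,0,0.54,0]])

```text
time_s: 3.75
tcp_pos: [0.5009, 0.2105, 0.1101]
ee_rot: [[-0.422, -0.907, 0.004], [-0.907, 0.422, 0.002], [-0.004, -0.003, -1.0]]
wrist_force: [0.7, 0.1, 0.4]
gripper_width: 0.577
```

Emit:
drive_tool(series=[[0,0,0,0],[0,0,0,0],[0,0,0,0],[0,0,0,0],[0,0,0,0],[0,0,0,0]], fingers=0)

```text
time_s: 4.5
tcp_pos: [0.4993, 0.2096, 0.1074]
ee_rot: [[-0.422, -0.906, -0.0], [-0.906, 0.422, -0.0], [0.0, 0.0, -1.0]]
wrist_force: [-0.4, 0.5, 0.3]
gripper_width: 0.104
```

Emit:
drive_tool(series=[[0,0,-0.05,0],[0,0,-0.2,0],[0,0,-0.5,0],[0,0,-0.8,0],[0,0,-0.8,0]])

```text
time_s: 5.12
tcp_pos: [0.5004, 0.2103, 0.2062]
ee_rot: [[-0.422, -0.907, 0.005], [-0.907, 0.422, 0.004], [-0.006, -0.003, -1.0]]
wrist_force: [0.6, -0.5, -3.0]
gripper_width: 0.102
```

Emit:
drive_tool(series=[[0,0,-0.3,0],[0,0,-0.7,0],[0,0,-0.7,0],[0,0,-0.7,0],[0,0,-0.7,0]])

```text
time_s: 5.75
tcp_pos: [0.4985, 0.209, 0.285]
ee_rot: [[-0.423, -0.906, -0.004], [-0.906, 0.423, -0.003], [0.004, 0.003, -1.0]]
wrist_force: [1.0, -0.4, -2.8]
gripper_width: 0.098
```

```bash
cat > w.py <<'E'
from h import *
import sys
# view of gripped cover: sheet plane below TCP by d
s=telemetry.sense();c=capture("wrist");im=c["color"];R=s["ee_rot"];t=s["tcp_pos"]
print(t.round(4),R.round(3).tolist(),s["wrist_force"].round(1),s["gripper_width"])
d=float(sys.argv[2])   # TCP height above cover origin
x=-R[:,1];y=-R[:,0];z=-R[:,2]   # cover axes nominal: cover x = -tool y
o=t-d*z+.03*x
P=[o+.013*z+sx*.058*x+sy*.046*y for sx in(-1,1) for sy in(-1,1)]
g=im.astype(int).min(2)
im=im.copy()
for p in proj(c,P,s): cv2.circle(im,tuple(int(v) for v in p.round()),2,(0,255,0),-1)
cv2.imwrite(f"pics/{sys.argv[1]}.png",im)
E
python3 w.py w2 0.107
```

```text
[0.4985 0.209  0.285 ] [[-0.423, -0.906, -0.004], [-0.906, 0.423, -0.003], [0.004, 0.003, -1.0]] [ 1.  -0.4 -2.8] 0.09802065478024483
```

View pics/w2.png

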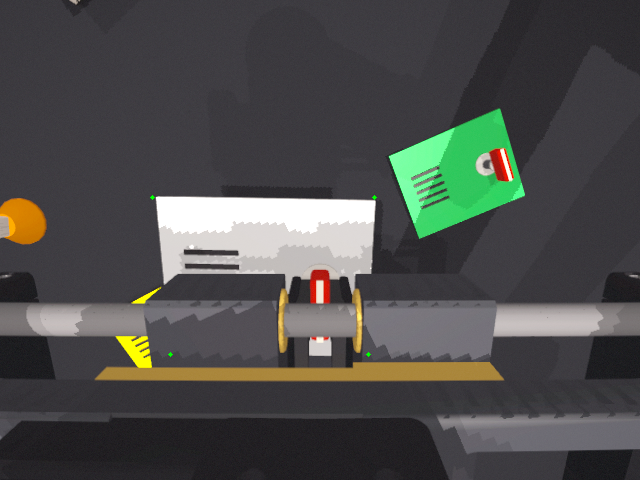

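The cover is held. Its corners are at (157,197) and (375,198), against projections of (152,197) and (374,197): yaw is within 1° and the far edge droops a little. I'm carrying it to above the box and turning it 38°.

Emit:
drive_tool(series=[[0.1,-0.04,0,0],[0.3,-0.12,0,0],[0.5,-0.2,0,0],[0.7,-0.28,0,0],[0.792,-0.321,0,0]])

```text
time_s: 6.42
tcp_pos: [0.4936, 0.1054, 0.2872]
ee_rot: [[-0.424, -0.906, -0.001], [-0.906, 0.424, -0.0], [0.001, 0.001, -1.0]]
wrist_force: [0.8, 0.3, -3.1]
gripper_width: 0.102
```

Emit:
drive_tool(series=[[0.2,-0.08,0,0],[0.4,-0.16,0,0],[0.6,-0.24,0,0],[0.792,-0.321,0,0]])

```text
time_s: 6.92
tcp_pos: [0.4888, 0.0038, 0.2873]
ee_rot: [[-0.422, -0.907, -0.0], [-0.907, 0.422, 0.0], [0.0, 0.0, -1.0]]
wrist_force: [-0.9, 0.1, -2.8]
gripper_width: 0.095
```

Emit:
drive_tool(series=[[0.2,-0.08,0,0],[0.4,-0.16,0,0],[0.6,-0.24,0,0],[0.792,-0.321,0,0]])

```text
time_s: 7.42
tcp_pos: [0.4835, -0.0986, 0.2873]
ee_rot: [[-0.422, -0.906, -0.0], [-0.906, 0.422, 0.0], [0.0, 0.0, -1.0]]
wrist_force: [0.2, -0.5, -2.3]
gripper_width: 0.1
```

Emit:
drive_tool(series=[[0.2,-0.08,0,-0.04],[0.4,-0.16,0,-0.1],[0.6,-0.24,0,-0.16],[0.792,-0.321,0,-0.22],[0.792,-0.321,0,-0.28],[0.792,-0.321,0,-0.331],[0.792,-0.321,0,-0.331],[0.792,-0.321,0,-0.331]])

```text
time_s: 8.43
tcp_pos: [0.4784, -0.2001, 0.2874]
ee_rot: [[0.223, -0.975, -0.0], [-0.975, -0.223, -0.0], [-0.0, 0.0, -1.0]]
wrist_force: [-0.2, -0.0, -3.1]
gripper_width: 0.099
```

```bash
cat >> w.py <<'E'
if len(sys.argv)>3:
    bx,by,a=.5185,-.192,np.deg2rad(12.87);ux=np.array([np.cos(a),np.sin(a),0]);uy=np.array([-ux[1],ux[0],0])
    b=lambda X,Y,Z:np.array([bx,by,0])+X*ux+Y*uy+np.array([0,0,Z])
    Q=[b(sx*.12,sy*.095,.125) for sx in(-1,1) for sy in(-1,1)]+[b(.05,sy*.042,.134) for sy in(-1,1)]+[b(X,sy*.0365,.125) for X in(-.052,.044) for sy in(-1,1)]
    for p in proj(c,Q,s): cv2.circle(im,tuple(int(v) for v in p.round()),2,(0,0,255),-1)
    cv2.imwrite(f"pics/{sys.argv[1]}.png",im)
    print("wing-box mm",[round(1000*float((t-b(0,0,0))@u),1) for u in(ux,uy)],"yaw",np.rad2deg(np.arctan2(-R[1,1],-R[0,1])))
E
python3 w.py w3 0.107 1
```

```text
[ 0.4784 -0.2001  0.2874] [[0.223, -0.975, -0.0], [-0.975, -0.223, -0.0], [-0.0, 0.0, -1.0]] [-0.2 -0.  -3.1] 0.09908091920650211
wing-box mm [-40.9, 1.0] yaw 12.875112186617745
```

View pics/w3.png

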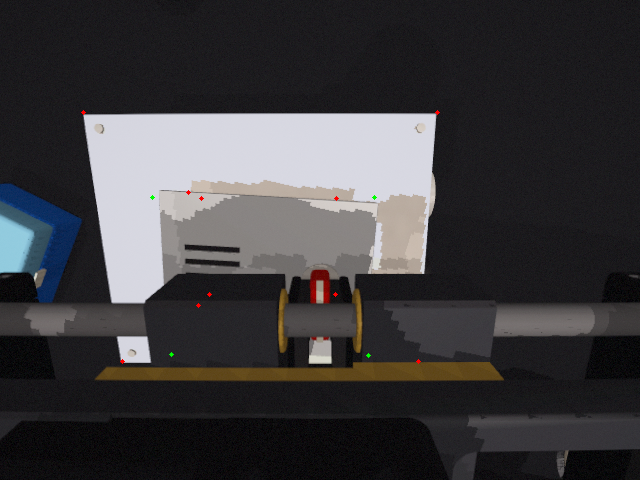

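The box's -y edge corners are at (84,115) and (436,115), within 2 mm of the model. The cover's edge runs from (159,191) to (377,203), so it lagged by about 2.6° clockwise during the turn. I'm correcting the yaw, shifting back 2 mm and lowering part of the way.

Emit:
drive_tool(series=[[0,0.008,0,-0.008],[0,0.017,0,-0.016],[0,0.017,0,-0.023],[0,0.017,0.1,-0.023],[0,0.017,0.2,-0.023],[0,0.017,0.3,-0.023],[0,0.017,0.4,-0.023],[0,0.017,0.4,-0.023],[0,0.017,0.4,-0.023]])

```text
time_s: 9.6
tcp_pos: [0.4768, -0.2007, 0.2397]
ee_rot: [[0.269, -0.963, 0.001], [-0.963, -0.269, -0.0], [0.001, -0.0, -1.0]]
wrist_force: [-0.3, -0.3, -1.7]
gripper_width: 0.096
```

```bash
python3 w.py w4 0.107 1
```

```text
[ 0.4768 -0.2007  0.2397] [[0.269, -0.963, 0.001], [-0.963, -0.269, -0.0], [0.001, -0.0, -1.0]] [-0.3 -0.3 -1.7] 0.09617280258367647
wing-box mm [-42.6, 0.8] yaw 15.60174694820287
```

View pics/w4.png

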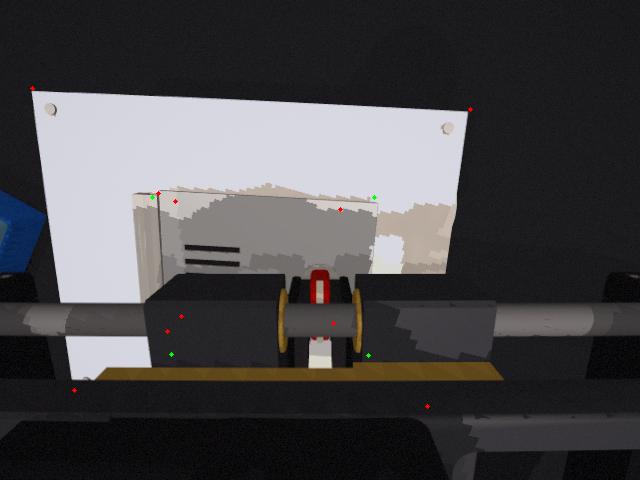

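Run:
```python
import cv2
i=cv2.imread("pics/w4.png")[170:290,110:270];cv2.imwrite("pics/w4c.png",cv2.resize(i,None,fx=5,fy=5,interpolation=cv2.INTER_CUBIC))
```

```text
(no output)
```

View pics/w4c.png

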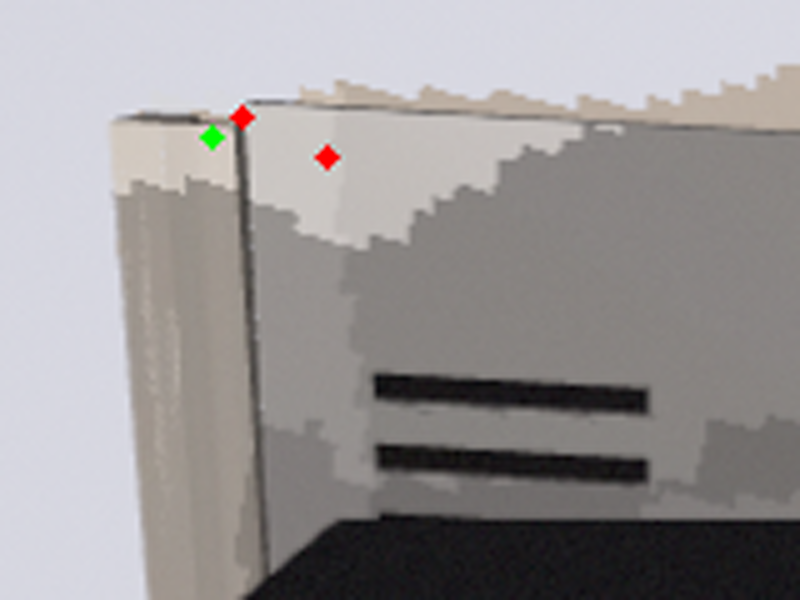

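The far edge (left, x≈160) sits very close to the lip's edge (x≈158). I'll back off 3 mm more and then lower in small steps.

Emit:
drive_tool(series=[[0,0.025,0,0],[0,0.025,0.02,0],[0,0.025,0.05,0],[0,0.025,0.08,0],[0,0.025,0.08,0]])

```text
time_s: 10.28
tcp_pos: [0.4734, -0.2014, 0.2293]
ee_rot: [[0.269, -0.963, -0.001], [-0.963, -0.269, 0.0], [-0.0, 0.001, -1.0]]
wrist_force: [0.4, 0.1, -3.0]
gripper_width: 0.096
```

Emit:
drive_tool(series=[[0,0,0.008,0],[0,0,0.016,0],[0,0,0.024,0],[0,0,0.024,0]])

```text
time_s: 10.78
tcp_pos: [0.4735, -0.2014, 0.2269]
ee_rot: [[0.269, -0.963, -0.0], [-0.963, -0.269, 0.0], [-0.0, 0.0, -1.0]]
wrist_force: [-0.6, 0.5, -3.1]
gripper_width: 0.101
```

Emit:
drive_tool(series=[[0,0,0.008,0],[0,0,0.016,0],[0,0,0.016,0]])

```text
time_s: 11.15
tcp_pos: [0.4735, -0.2014, 0.225]
ee_rot: [[0.269, -0.963, -0.0], [-0.963, -0.269, 0.0], [-0.0, 0.0, -1.0]]
wrist_force: [-0.3, 0.2, -3.3]
gripper_width: 0.1
```

Emit:
drive_tool(series=[[0,0,0.008,0],[0,0,0.016,0],[0,0,0.016,0]])

```text
time_s: 11.52
tcp_pos: [0.4736, -0.2014, 0.2231]
ee_rot: [[0.269, -0.963, -0.0], [-0.963, -0.269, 0.0], [-0.0, 0.0, -1.0]]
wrist_force: [-0.4, -0.3, -1.5]
gripper_width: 0.1
```

Emit:
drive_tool(series=[[0,0,0.008,0],[0,0,0.008,0]])

```text
time_s: 11.78
tcp_pos: [0.4737, -0.2015, 0.2224]
ee_rot: [[0.269, -0.963, 0.0], [-0.963, -0.269, -0.0], [0.0, -0.0, -1.0]]
wrist_force: [-1.2, -0.6, -0.3]
gripper_width: 0.099
```

Emit:
drive_tool(series=[[0,0,0.008,0],[0,0,0.008,0]])

```text
time_s: 12.02
tcp_pos: [0.4737, -0.2015, 0.2219]
ee_rot: [[0.269, -0.963, 0.001], [-0.963, -0.269, -0.0], [0.001, -0.0, -1.0]]
wrist_force: [-2.8, 1.5, 3.6]
gripper_width: 0.1
```

It touched down at the expected height (TCP 0.222), so the ribs are in the bay. I'm releasing it to settle, then looking.

Emit:
drive_tool(series=[[0,0,0,0],[0,0,0,0],[0,0,0,0]], fingers=30)

```text
time_s: 12.4
tcp_pos: [0.4737, -0.2014, 0.221]
ee_rot: [[0.269, -0.963, 0.0], [-0.963, -0.269, 0.0], [-0.0, -0.0, -1.0]]
wrist_force: [0.1, 0.3, -0.4]
gripper_width: 0.316
```

```bash
python3 w.py w5 0.107 1
python3 - <<'E'
import cv2
i=cv2.imread("pics/w5.png")[60:400,20:480];cv2.imwrite("pics/w5c.png",cv2.resize(i,None,fx=1.7,fy=1.7,interpolation=cv2.INTER_CUBIC))
E
```

```text
[ 0.4737 -0.2014  0.221 ] [[0.269, -0.963, 0.0], [-0.963, -0.269, 0.0], [-0.0, -0.0, -1.0]] [ 0.1  0.3 -0.4] 0.31649563927923835
wing-box mm [-45.8, 0.8] yaw 15.579862044164443
```

View pics/w5c.png

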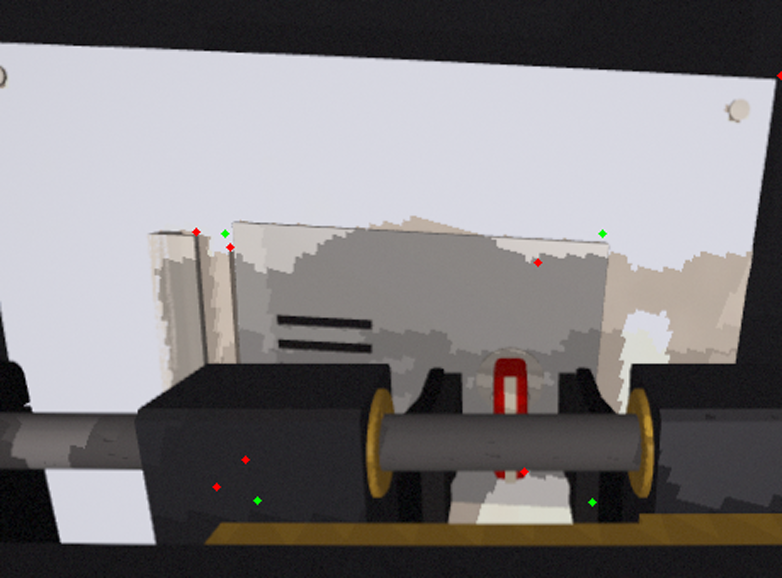

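The cover lies flat and parallel to the deck edge within about 1°. Its far edge (crop x≈232) is clear of the lip edge (crop x≈196). I'll align the tool's yaw with the box, regrip and slide.

Emit:
drive_tool(series=[[0,0,-0.008,0.012],[0,0,-0.008,0.0235],[0,0,-0.008,0.0235]])

```text
time_s: 12.82
tcp_pos: [0.4736, -0.2014, 0.2221]
ee_rot: [[0.223, -0.975, 0.0], [-0.975, -0.223, 0.0], [-0.0, -0.0, -1.0]]
wrist_force: [0.9, -0.1, -0.2]
gripper_width: 0.345
```

Emit:
drive_tool(series=[[0,0,0,0],[0,0,0,0],[0,0,0,0],[0,0,0,0]], fingers=0)

```text
time_s: 13.32
tcp_pos: [0.4736, -0.2014, 0.2222]
ee_rot: [[0.223, -0.975, 0.0], [-0.975, -0.223, 0.0], [-0.0, -0.0, -1.0]]
wrist_force: [0.3, -0.3, 0.9]
gripper_width: 0.101
```

Emit:
drive_tool(series=[[0,-0.008,0,0],[0,-0.025,0,0],[0,-0.042,0,0],[0,-0.058,0,0],[0,-0.058,0,0]])

```text
time_s: 13.95
tcp_pos: [0.4806, -0.1998, 0.2221]
ee_rot: [[0.223, -0.975, 0.0], [-0.975, -0.223, -0.0], [0.0, -0.0, -1.0]]
wrist_force: [-1.7, 0.7, 2.0]
gripper_width: 0.099
```

Emit:
drive_tool(series=[[0,-0.017,0,0],[0,-0.033,0,0],[0,-0.033,0,0]])

```text
time_s: 14.32
tcp_pos: [0.4845, -0.1989, 0.2222]
ee_rot: [[0.223, -0.975, 0.0], [-0.975, -0.223, 0.0], [0.0, -0.0, -1.0]]
wrist_force: [-2.0, -0.3, 1.4]
gripper_width: 0.104
```

Emit:
drive_tool(series=[[0,-0.008,0,0],[0,-0.017,0,0],[0,-0.017,0,0]])

```text
time_s: 14.7
tcp_pos: [0.4864, -0.1985, 0.2222]
ee_rot: [[0.223, -0.975, 0.0], [-0.975, -0.223, 0.0], [-0.0, -0.0, -1.0]]
wrist_force: [-1.6, -0.3, 1.0]
gripper_width: 0.099
```

Emit:
drive_tool(series=[[0,-0.008,0,0],[0,-0.008,0,0]])

```text
time_s: 14.95
tcp_pos: [0.4873, -0.1983, 0.2222]
ee_rot: [[0.223, -0.975, 0.0], [-0.975, -0.223, 0.0], [0.0, -0.0, -1.0]]
wrist_force: [-1.0, -0.7, 1.7]
gripper_width: 0.096
```

Emit:
drive_tool(series=[[0,-0.007,0,0],[0,-0.007,0,0]])

```text
time_s: 15.2
tcp_pos: [0.4881, -0.1981, 0.2222]
ee_rot: [[0.223, -0.975, 0.0], [-0.975, -0.223, 0.0], [-0.0, -0.0, -1.0]]
wrist_force: [-0.7, -1.0, 1.2]
gripper_width: 0.1
```

Emit:
drive_tool(series=[[0,-0.005,0,0],[0,-0.005,0,0]])

```text
time_s: 15.45
tcp_pos: [0.4886, -0.198, 0.2222]
ee_rot: [[0.223, -0.975, 0.0], [-0.975, -0.223, 0.0], [-0.0, -0.0, -1.0]]
wrist_force: [-1.6, -0.5, 0.6]
gripper_width: 0.099
```

Emit:
drive_tool(series=[[0,-0.005,0,0],[0,-0.005,0,0]])

```text
time_s: 15.7
tcp_pos: [0.4892, -0.1978, 0.2222]
ee_rot: [[0.223, -0.975, 0.0], [-0.975, -0.223, 0.0], [-0.0, -0.0, -1.0]]
wrist_force: [-2.0, -0.1, 2.1]
gripper_width: 0.1
```

Emit:
drive_tool(series=[[0,-0.005,0,0],[0,-0.005,0,0]])

```text
time_s: 15.95
tcp_pos: [0.4895, -0.1978, 0.2222]
ee_rot: [[0.223, -0.975, -0.001], [-0.975, -0.223, -0.0], [-0.0, 0.001, -1.0]]
wrist_force: [-2.5, -0.4, 1.6]
gripper_width: 0.098
```

Emit:
drive_tool(series=[[0,-0.004,0,0],[0,-0.004,0,0]])

```text
time_s: 16.2
tcp_pos: [0.4897, -0.1977, 0.2222]
ee_rot: [[0.223, -0.975, -0.001], [-0.975, -0.223, -0.0], [-0.0, 0.001, -1.0]]
wrist_force: [-4.4, -1.7, 2.7]
gripper_width: 0.104
```

The push force has risen to about 4.7 N and the position matches the seat, so the cover is home. Now I'm pressing the stud.

Emit:
drive_tool(series=[[0,0,0,0],[0,0,0.017,0],[0,0,0.033,0],[0,0,0.05,0],[0,0,0.05,0]])

```text
time_s: 16.82
tcp_pos: [0.4898, -0.1977, 0.2163]
ee_rot: [[0.223, -0.975, -0.001], [-0.975, -0.223, -0.0], [-0.0, 0.001, -1.0]]
wrist_force: [-5.1, -1.5, 5.2]
gripper_width: 0.103
```

Emit:
drive_tool(series=[[0,0,0.017,0],[0,0,0.033,0],[0,0,0.033,0]])

```text
time_s: 17.2
tcp_pos: [0.4897, -0.1977, 0.2125]
ee_rot: [[0.223, -0.975, -0.001], [-0.975, -0.223, -0.0], [-0.0, 0.001, -1.0]]
wrist_force: [-5.4, -1.1, 6.0]
gripper_width: 0.097
```

Emit:
drive_tool(series=[[0,0,0.008,0],[0,0,0.008,0]])

```text
time_s: 17.45
tcp_pos: [0.4898, -0.1977, 0.2116]
ee_rot: [[0.223, -0.975, -0.001], [-0.975, -0.223, -0.0], [0.0, 0.001, -1.0]]
wrist_force: [-5.0, -0.3, 5.5]
gripper_width: 0.1
```

Emit:
drive_tool(series=[[0,0,0.005,0],[0,0,0.005,0]])

```text
time_s: 17.7
tcp_pos: [0.4898, -0.1977, 0.2111]
ee_rot: [[0.223, -0.975, -0.001], [-0.975, -0.223, -0.0], [0.0, 0.001, -1.0]]
wrist_force: [-5.2, -0.9, 5.7]
gripper_width: 0.099
```

Emit:
drive_tool(series=[[0,0,0.005,0],[0,0,0.005,0]])

```text
time_s: 17.95
tcp_pos: [0.4898, -0.1977, 0.2105]
ee_rot: [[0.223, -0.975, -0.001], [-0.975, -0.223, -0.0], [0.0, 0.001, -1.0]]
wrist_force: [-5.1, -0.4, 5.3]
gripper_width: 0.097
```

Emit:
drive_tool(series=[[0,0,0.005,0],[0,0,0.005,0]])

```text
time_s: 18.2
tcp_pos: [0.4897, -0.1977, 0.21]
ee_rot: [[0.223, -0.975, -0.001], [-0.975, -0.223, -0.0], [0.0, 0.001, -1.0]]
wrist_force: [-5.5, -2.1, 6.1]
gripper_width: 0.1
```

Emit:
drive_tool(series=[[0,0,0.005,0],[0,0,0.005,0]])

```text
time_s: 18.45
tcp_pos: [0.4897, -0.1977, 0.2094]
ee_rot: [[0.223, -0.975, -0.001], [-0.975, -0.223, -0.0], [0.0, 0.001, -1.0]]
wrist_force: [-6.4, 0.2, 4.9]
gripper_width: 0.102
```

Emit:
drive_tool(series=[[0,0,0.004,0],[0,0,0.004,0]])

```text
time_s: 18.7
tcp_pos: [0.4897, -0.1977, 0.2089]
ee_rot: [[0.223, -0.975, -0.001], [-0.975, -0.223, -0.0], [0.0, 0.001, -1.0]]
wrist_force: [-4.8, -0.9, 5.8]
gripper_width: 0.098
```

Emit:
drive_tool(series=[[0,0,0.005,0],[0,0,0.005,0]])

```text
time_s: 18.95
tcp_pos: [0.4897, -0.1977, 0.2083]
ee_rot: [[0.223, -0.975, -0.001], [-0.975, -0.223, -0.0], [0.0, 0.001, -1.0]]
wrist_force: [-5.7, -0.3, 6.1]
gripper_width: 0.097
```

Emit:
drive_tool(series=[[0,0,0.004,0],[0,0,0.004,0]])

```text
time_s: 19.2
tcp_pos: [0.4897, -0.1977, 0.2079]
ee_rot: [[0.223, -0.975, -0.001], [-0.975, -0.223, -0.0], [0.0, 0.001, -1.0]]
wrist_force: [-6.5, -0.3, 6.7]
gripper_width: 0.1
```

Emit:
drive_tool(series=[[0,0,0.005,0],[0,0,0.005,0]])

```text
time_s: 19.45
tcp_pos: [0.4897, -0.1977, 0.2073]
ee_rot: [[0.223, -0.975, -0.001], [-0.975, -0.223, -0.0], [0.0, 0.001, -1.0]]
wrist_force: [-5.7, -1.3, 6.5]
gripper_width: 0.1
```

Emit:
drive_tool(series=[[0,0,0.004,0],[0,0,0.004,0]])

```text
time_s: 19.7
tcp_pos: [0.4898, -0.1977, 0.2068]
ee_rot: [[0.223, -0.975, -0.001], [-0.975, -0.223, -0.0], [0.0, 0.001, -1.0]]
wrist_force: [-5.9, -1.2, 6.2]
gripper_width: 0.097
```

Emit:
drive_tool(series=[[0,0,0.005,0],[0,0,0.005,0]])

```text
time_s: 19.95
tcp_pos: [0.4898, -0.1977, 0.2062]
ee_rot: [[0.223, -0.975, -0.001], [-0.975, -0.223, -0.0], [0.0, 0.001, -1.0]]
wrist_force: [-5.4, -1.0, 6.3]
gripper_width: 0.099
```

Emit:
drive_tool(series=[[0,0,0.004,0],[0,0,0.004,0]])

```text
time_s: 20.2
tcp_pos: [0.4898, -0.1977, 0.2062]
ee_rot: [[0.223, -0.975, -0.001], [-0.975, -0.223, -0.0], [0.0, 0.001, -1.0]]
wrist_force: [-7.1, 0.3, 8.3]
gripper_width: 0.101
```

Emit:
drive_tool(series=[[0,0,0.005,0],[0,0,0.005,0],[0,0,0.005,0]])

```text
time_s: 20.58
tcp_pos: [0.4898, -0.1978, 0.2061]
ee_rot: [[0.224, -0.975, -0.001], [-0.975, -0.224, -0.001], [0.001, 0.001, -1.0]]
wrist_force: [-7.5, -0.1, 11.8]
gripper_width: 0.1
```

It bottomed at 16.0 mm of travel, with the force up to about 12 N. I'm turning it clockwise while holding it down.

Emit:
drive_tool(series=[[0,0,0,0.04],[0,0,0,0.09],[0,0,0,0.14],[0,0,0,0.19],[0,0,0,0.24],[0,0,0,0.24]])

```text
time_s: 21.32
tcp_pos: [0.4895, -0.1978, 0.2061]
ee_rot: [[-0.252, -0.968, -0.001], [-0.968, 0.252, -0.001], [0.001, 0.001, -1.0]]
wrist_force: [-8.0, 0.7, 11.3]
gripper_width: 0.098
```

```bash
python3 -c "
from station import telemetry as t
s=t.sense();print(s['tcp_pos'],s['wrist_force'],s['moment'],s['gripper_width'],s['joints'])"
```

```text
[ 0.48952298 -0.19779121  0.20611948] [-7.98504665  0.71374635 11.26088371] [ 0.12316947  2.53951856 -0.01074988] 0.09808816523000254 [ -4.36297332  17.38840157 -20.13687917   0.05420467 -52.54319522
 -10.29144671]
```

Emit:
drive_tool(series=[[0,0,0,0.06],[0,0,0,0.12],[0,0,0,0.18],[0,0,0,0.24],[0,0,0,0.3],[0,0,0,0.3]])

```text
time_s: 22.08
tcp_pos: [0.4893, -0.1978, 0.2061]
ee_rot: [[-0.755, -0.656, -0.002], [-0.656, 0.755, -0.001], [0.002, 0.001, -1.0]]
wrist_force: [-8.1, 0.4, 12.5]
gripper_width: 0.099
```

Emit:
drive_tool(series=[[0,0,0,0.06],[0,0,0,0.12],[0,0,0,0.18],[0,0,0,0.245],[0,0,0,0.245],[0,0,0,0.245]])

```text
time_s: 22.82
tcp_pos: [0.4893, -0.1977, 0.2061]
ee_rot: [[-0.975, -0.224, -0.002], [-0.224, 0.975, -0.0], [0.002, -0.0, -1.0]]
wrist_force: [-8.1, 0.8, 11.8]
gripper_width: 0.103
```

```bash
python3 -c "
from station import telemetry as t
s=t.sense();print(s['tcp_pos'],s['wrist_force'],s['moment'],s['gripper_width'],s['joints'])"
```

```text
[ 0.4892926  -0.19769085  0.2061234 ] [-8.08758558  0.75672041 11.81476035] [ 0.22865812  2.64679999 -0.03088894] 0.10267922146142706 [-4.35736988e+00  1.73781417e+01 -2.01478117e+01  4.40090570e-02
 -5.25754575e+01 -7.27154043e+01]
```

The stud is turned the full 90° with the floor force steady. I'll ease up about 3 mm to test that it has caught.

Emit:
drive_tool(series=[[0,0,-0.008,0],[0,0,-0.016,0],[0,0,-0.025,0],[0,0,-0.025,0],[0,0,-0.025,0]])

```text
time_s: 23.45
tcp_pos: [0.4893, -0.1977, 0.208]
ee_rot: [[-0.975, -0.224, -0.002], [-0.224, 0.975, -0.0], [0.002, 0.0, -1.0]]
wrist_force: [-6.5, -0.9, 6.2]
gripper_width: 0.104
```

Emit:
drive_tool(series=[[0,0,-0.005,0],[0,0,-0.009,0],[0,0,-0.009,0]])

```text
time_s: 23.82
tcp_pos: [0.4893, -0.1977, 0.2088]
ee_rot: [[-0.975, -0.224, -0.002], [-0.224, 0.975, 0.0], [0.002, 0.001, -1.0]]
wrist_force: [-5.6, -1.2, 5.5]
gripper_width: 0.105
```

Emit:
drive_tool(series=[[0,0,-0.004,0],[0,0,-0.004,0],[0,0,-0.004,0]])

```text
time_s: 24.2
tcp_pos: [0.4893, -0.1977, 0.2088]
ee_rot: [[-0.975, -0.224, -0.002], [-0.224, 0.975, 0.0], [0.002, 0.001, -1.0]]
wrist_force: [-5.7, -1.2, 3.4]
gripper_width: 0.1
```

The TCP stayed at 0.2088 while the force fell, so the catch is holding. I'll unload a little more, open and retreat.

Emit:
drive_tool(series=[[0,0,-0.004,0],[0,0,-0.004,0]])

```text
time_s: 24.45
tcp_pos: [0.4892, -0.1976, 0.2089]
ee_rot: [[-0.975, -0.223, -0.003], [-0.223, 0.975, 0.0], [0.003, 0.001, -1.0]]
wrist_force: [-4.7, -1.2, 0.9]
gripper_width: 0.101
```

Emit:
drive_tool(series=[[0,0,0,0],[0,0,0,0],[0,0,0,0],[0,0,0,0]], fingers=40)

```text
time_s: 24.95
tcp_pos: [0.4906, -0.1975, 0.2097]
ee_rot: [[-0.975, -0.224, 0.001], [-0.224, 0.975, 0.0], [-0.001, -0.0, -1.0]]
wrist_force: [-0.4, 0.0, 0.7]
gripper_width: 0.427
```

Emit:
drive_tool(series=[[0,0,-0.2,0],[0,0,-0.6,0],[0,0,-0.8,0],[0,0,-0.8,0],[0,0,-0.8,0]])

```text
time_s: 25.58
tcp_pos: [0.4897, -0.1974, 0.3044]
ee_rot: [[-0.975, -0.224, -0.002], [-0.224, 0.975, 0.001], [0.001, 0.001, -1.0]]
wrist_force: [-0.2, 0.5, -0.8]
gripper_width: 0.461
```

Run:
```python
from h import *
s=telemetry.sense();print(s["tcp_pos"],s["wrist_force"])
c=capture("wrist");im=c["color"].copy()
a=np.deg2rad(12.87);ux=np.array([np.cos(a),np.sin(a),0]);uy=np.array([-ux[1],ux[0],0])
b=lambda X,Y,Z:np.array([.5185,-.191,0])+X*ux+Y*uy+np.array([0,0,Z])
# expected: box corners(red), locked cover near corners & far sheet edge (green), wing top (blue)
for Q,k in(([b(sx*.12,sy*.095,.125) for sx in(-1,1) for sy in(-1,1)]+[b(.05,sy*.042,.134) for sy in(-1,1)],(0,0,255)),
 ([b(-.058,sy*.046,.128) for sy in(-1,1)]+[b(.05,sy*.046,.128) for sy in(-1,1)],(0,200,0)),
 ([b(-.03+sx*.015,sy*.0045,.115+.052-.0134) for sx in(-1,1) for sy in(-1,1)],(255,0,0))):
    for p in proj(c,Q,s): cv2.circle(im,tuple(int(v) for v in p.round()),2,k,-1)
cv2.imwrite("pics/w6.png",im)
```

```text
[ 0.48967327 -0.1973703   0.30442085] [-0.24049928  0.5004148  -0.81670238]
```

View pics/w6.png

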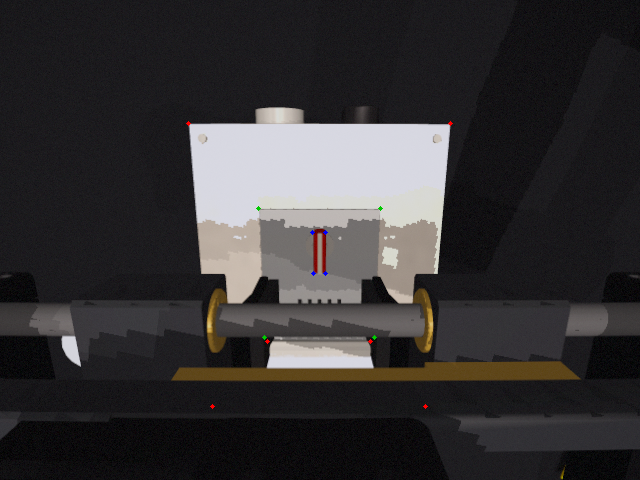

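The last view shows the cover's near edge at row 208, where the model puts it. The wing, (313–326, 230–274), points along the cover's x and sits on the projected caught height. The far edge is under the lip and the arm is clear.

```bash
python3 -c "
from station import order
print(order.finish_job())"
```

```text
the job is handed in; nothing more can be done
None
```

I fitted the cover over the lamp bay with its far edge home under the lip, locked the stud, and handed the job in at about 26 s of the 64 s. The hand-in gave no verdict.

- **Fitting:** I carried the cover by its wing and lowered it about 16 mm short of the seat. After letting it settle flat, I regripped it and slid it until the push rose to about 4.7 N, within 0.5 mm of the position expected from the pictures.
- **Locking:** The stud met the receptacle floor at about 16 mm of travel. I held it down with about 12 N and turned it 90° clockwise.
- **Forces:** The highest readings were about 12 N vertical and 8 N sideways.

**Last checks:**
- **Catch:** The stud stopped rising about 2.7 mm above the floor, against 2.6 mm expected, and the wrist force then fell to about 1 N.
- **Final picture:** The cover's near edge and the wing match the locked model to about 1–2 pixels, and the fingers are open and clear.
- **Bystanders:** I did not look at the lamp, tip box, jar and bottle again at the end. The arm did not go down near them.

**Corrections on the way:** The cover drooped slightly and lagged about 2.6° in the grip during the carry. Before lowering it I corrected the yaw and moved it 5 mm further from the lip. No final check failed.

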